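# Lock the prize case with its linch pin

### The job

Shut the lid of the prize case, push the orange-handled linch pin fully home through both plates of the steel bracket that stands in the lid's notch (from either side), then flip the brass sprung ring over the pin's end until it snaps closed, and let go. Leave the other things on the table where they are.

Things in the scene. Friction and masses are not known exactly. Their poses are not given: they have to be found in the camera images.
- case_top (a point): Prize case: fixed black box, 200 mm (its x) by 250 mm (its y) by 80 mm high, blue lid 8 mm thick. This point is over its middle, at the shut lid's upper face (88 mm above the table). Axes: z up, x from the near edge towards the lid's hinge. Nothing else stands on the lid.
- clevis (a point): Pin's place in the steel bracket: on the axis of its two holes (14 mm across, axis level, along this point's y), half-way between the plates, 103 mm above the table, 70 mm from case_top towards the near edge. Same axes as case_top. Plates 8 mm thick, 34 mm wide in x, outer faces at 24 mm either side in y, tops 122 mm above the table. The pin may enter from either side.
- lid (a joint): Lid angle, rad: 0 shut, grows as it opens (starts 0.4 to 0.75, stop 1.3). Lid 200 mm from hinge to free edge, 250 mm wide; a notch 48 mm deep, 62 mm wide in the middle of its free edge clears the bracket. Stiff hinge: stays where it is left; about 2 to 7 N on its upper face, 100 mm from the hinge, takes it down if the push follows its arc (straight down may bind while steep).
- lid_hinge (a point): Middle of the lid's level hinge line (runs along the case's y), at the lid's underside, 80 mm above the table, 100 mm from case_top along x.
- lid_push (a point): Point on the lid's upper face at mid-width, 100 mm from the hinge; z is normal to that face.
- pin_grip (a point): Centre of the linch pin's orange handle (74 mm long, 24 wide, 34 high; grip across its width). x along the pin to its tip, y across, z up. Pin loose, about 0.2 kg, starts flat on the table, left or right of the case, this point 25 mm up (handle's underside 8 mm clear), shank pointing to +y within 0.5 rad.
- pin_mid (a point): Point on the shank's axis that meets the clevis point when the pin is fully home: 88 mm ahead of pin_grip, 11 mm below it; same axes. Shank 10 mm in diameter. The flat shoulder of the head (26 mm long, 28 wide and high) is 25 mm behind this point and stops at the bracket's plate. Home, head and handle stand on the shut lid, the shank 1 mm below the holes' middle.
- pin_tip (a point): End of the shank's 8 mm conical tip, on the axis, 43 mm ahead of pin_mid; same axes.
- ring (a joint): Angle of the brass sprung ring, rad: 0 open (its start: it stands up, 1.3 rad from the shank), 1.3 closed (level, round the bracket, its cross bar past the shank's tip). An over-centre spring holds it at either end: pushed past about 0.65 it snaps shut by itself. About 1 to 2 N on the cross bar flips it.
- ring_hinge (a point): Middle of the ring's hinge line, which runs across the pin's head (along the pin's y) on the shank's axis, 38 mm behind pin_mid, 50 mm ahead of pin_grip and 11 mm below it.
- ring_bar (a point): Middle of the ring's cross bar. The ring is a U of 6 mm wire, legs 48 mm apart inside, bar 90 mm from the hinge line. Open, the bar is 24 mm ahead of the hinge line (towards the tip) and 87 mm above it; closing, it goes forward and down.
- tin: Bystander: red card tin, 100 x 70 x 36 mm, to the side of the case where the pin is not; origin under its centre.
- deckbox: Bystander: green deck box, 70 x 95 x 62 mm, behind the case; origin under its centre.
- counter: Bystander: yellow score counter, 40 x 85 x 36 mm; origin under its centre.
- die: Bystander: large blue die, 28 mm; origin under its centre.
- slab: Bystander: clear card case lying flat, 80 x 135 x 8 mm; origin under its centre.
- bottle: Bystander: green bottle, 64 mm across, 190 mm high; origin under its centre.
- bowl: Bystander: white bowl, 110 mm across, 45 mm high; origin under its centre.

How it is judged (in metres and radians):
On the way, in this order (a step that is already met when the one before it is completed fails the run):
1. the lid is shut (value of joint lid below 0.04 rad), for 0.2 s.
2. with the lid shut and the ring still open, the pin is fully home through both plates (value of joint lid below 0.04 rad and distance between pin_mid and clevis below 0.006 m and angle between the x axis of pin_mid and the y axis of clevis, either way round below 0.12 rad and value of joint ring below 0.5 rad), for 0.1 s.
At the end, for the whole second after the job is handed in: The lid is shut (within 0.04 rad), the pin is home (its pin_mid point within 6 mm of the clevis point, its axis within 0.12 rad of the holes' axis), the ring is closed (beyond 1.2 rad) and at rest, and the pin is released (value of joint lid below 0.04 rad and distance between pin_mid and clevis below 0.006 m and angle between the x axis of pin_mid and the y axis of clevis, either way round below 0.12 rad and value of joint ring above 1.2 rad and velocity of joint ring below 0.2 rad/s); the robot touches nothing.
It fails at once if a bystander is moved by more than 30 mm (distance of any of tin, deckbox, counter, die, slab, bottle, bowl from where it was at the start of the episode above 0.03 m).
It also fails if it takes over 70 s, if anything falls off the work surface, if the arm or the gripper's body presses on something with over 40 N, if the wrist force passes 120 N, or if a joint passes its speed limit or range.

### The arm

A 7-joint arm with a two-finger parallel gripper is mounted at the origin on the work surface. World frame = base frame: x ahead of the robot, y to its left, z up, the work surface at z = 0. Lengths are in mm, angles in degrees, forces in N, time in s.
With the tool pointing down it reaches from about 400 to 850 mm from the base axis. Payload 10.4 kg.
Tool frame: the origin (TCP) lies between the finger pads; the fingertips stand ahead of it and the grasp point (between the pads) lies 6 mm ahead of it (env.finger_overhang is the z of the fingertips in the tool frame, in mm); z points along the fingers, y is the line along which they close (so a half turn about z gives the same grasp; the last joint's range is limited). The gripper opens to 87 mm and grips with 3 to 60 N. Pads are 19 mm wide; open, the fingers measure 117 mm over their backs; the gripper's body (75 mm by 190 mm) begins 51 mm behind the grasp point.
Start: joints at [-68.446, 19.034, -3.707, 83.658, 1.238, 77.344, -5.071], TCP at [242.684, 575.981, 247.576] pointing down, gripper open.
Joint ranges: [-148.97, 148.97], [-28.65, 121.19], [-84.17, 76.75], [9.2, 138.47], [-72.65, 252.65], [3.7, 117.97], [-149.18, 149.18]. Speed limits (degrees/s): [127.2, 127.2, 159.86, 159.86, 180, 180, 180].

### API

Orientations are given as [roll, pitch, yaw] about the fixed x, y, z axes, in that order (R = Rz(yaw) Ry(pitch) Rx(roll)).
In Python, from rig import monitor, vision, order, env gives the robot as it stands.
- The arm moves only by the tool step_arm, never from a script. Its argument "motion" is a list that holds one entry, the list of rows, each a list of 6 numbers: the shift along the tool's x, y, z in cm, then the turn, a rotation vector about the tool's x, y, z in rad. A call has 1 to 8 rows; each row shifts and turns the commanded pose from where the row before left it, along the tool's axes as they then stand; what a row does not reach is not made up. A row lasts 1/12 s, in which the tool goes at most 41.7 mm and 7.16 degrees, less where a joint would pass 70% of its speed; a pose out of reach is approached as far as the arm can. A call with a gripper value outside its range is refused whole. "jaw" is the gripper command: -1 is fully open, 1 is shut, values between are in proportion, set as the call begins (left out, the last holds). The fingers move at their own pace and stop on an object; "newtons" is the grip in N (left out, the last holds). Time passes only in rows, so rows that do not move let the fingers close. It gives the time, the measured TCP pose, the force, the opening and the grip force at its end, in the units of the state.
- monitor.observe(): the state, without advancing time (a new reading comes with each control period).
- vision.grab_frame(name): name is "scene" or "side" or "wrist"; returns a dict with "img" (420x560x3 uint8, red, green, blue), "depth" (420x560 float32, mm along the optical axis (not along the pixel's ray), 0 where there is no reading), "fov_y" (degrees; the focal length in pixels is half the picture's height over the tangent of half this angle, whatever the lens; pixels are square), "cx", "cy" (the principal point, pixels), "distortion" ([k1, k2, p1, p2, k3] as OpenCV has them; the pictures are not rectified), "R" (3x3) and "t" (3): a world point X has camera coordinates R X + t. Camera axes: x right, y down, z forward; pixel columns grow to the right and rows downward; lengths in mm; the calibration is good to about 2 mm. A picture is of the moment at which its call begins.
- order.job_done(): hands the job in; it is judged then, once.
The state is a dict: "time": time; "joint_pos": joint angles; "qvel": joint speeds; "tau": joint torques, N m; "tool_pos": TCP position; "orientation": TCP orientation; "force": force on the tool from outside, world axes, zero at the start; "wrist_torque": the same for the moment, N m; "finger_gap": finger opening in mm; "gripper_force": force on a finger pad.
Only numpy, scipy, OpenCV 4.12 (cv2) and the standard library are available. Lean on these libraries where they do the work, as an engineer would, in place of code of your own. Each camera call takes 0.05 s, during which the arm holds its last target. There are 200 camera calls.

## Working session

There is one attempt and no reset: what is moved stays moved. The work goes in short steps, Python scripts to look and compute and a tool call to move; the robot and the scene stay as the last step left them, time stands still between calls to the robot, and variables do not carry over. Pictures are saved under pics/ and viewed, at most 10 in all, crops included, and the job is handed in when it is done.

Besides the shell and the picture viewer there is one more tool, called after "Call:" as name([rows], argument=value, ...), one row to a line, values as JSON. step_arm: Moves the arm, as the interface text tells. Its arguments: {"type":"object","properties":{"motion":{"type":"array","items":{"type":"array","items":{"type":"array","items":{"type":"number"}}}},"jaw":{"type":"number"},"newtons":{"type":"number"}},"required":["motion"]}

```bash
ls; mkdir -p pics; cat > h.py <<'E'
import numpy as np, cv2
from scipy.spatial.transform import Rotation as Ro
from rig import monitor, vision, order, env
def grab(n):
    f=vision.grab_frame(n); h=f["img"].shape[0]
    fl=h/2/np.tan(np.radians(f["fov_y"])/2)
    f["K"]=np.array([[fl,0,f["cx"]],[0,fl,f["cy"]],[0,0,1]]); f["D"]=np.array(f["distortion"],float); f["R"]=np.array(f["R"]);f["t"]=np.array(f["t"]); return f
def save(f,n,crop=None,s=1):
    im=f["img"][:,:,::-1]
    if crop: im=im[crop[1]:crop[3],crop[0]:crop[2]]
    cv2.imwrite(f"pics/{n}.png",cv2.resize(im,None,fx=s,fy=s))
def cloud(f):
    h,w=f["depth"].shape
    u,v=np.meshgrid(np.arange(w),np.arange(h))
    p=cv2.undistortPoints(np.stack([u,v],-1).reshape(-1,1,2).astype(float),f["K"],f["D"]).reshape(h,w,2)
    d=f["depth"][...,None].astype(float)
    c=np.concatenate([p*d,d],-1)
    X=(c-f["t"])@f["R"]; X[f["depth"]==0]=np.nan
    return X
def proj(f,X):
    return cv2.projectPoints(np.array(X,float).reshape(-1,1,3),cv2.Rodrigues(f["R"])[0],f["t"],f["K"],f["D"])[0].reshape(-1,2)
def state():
    s=monitor.observe(); return s
E
python3 - <<'E'
from h import *
s=state(); print({k:np.round(v,2) for k,v in s.items()}, env.finger_overhang)
a=grab("scene");b=grab("side")
for n,f in(("scene",a),("side",b)):
    print(n,np.round(-f["R"].T@f["t"]),np.round(f["R"],2).tolist())
    np.save(f"pics/{n}0.npy",cloud(f)); np.save(f"pics/{n}0i.npy",f["img"])
im=np.vstack([a["img"],b["img"]])
save(a,"scene0");save(b,"side0")
E
```

```text
pics
{'time': np.float64(0.0), 'joint_pos': array([-68.45,  19.07,  -3.71,  83.71,   1.24,  77.34,  -5.07]), 'qvel': array([ 0.01, -0.02,  0.05, -0.01,  0.03,  0.09,  0.19]), 'tau': array([ 0.000e+00, -6.233e+01,  2.000e-02, -3.899e+01, -6.000e-02,
        4.000e-02,  0.000e+00]), 'tool_pos': array([242.55, 575.63, 246.76]), 'orientation': array([-179.92,    0.  ,  157.15]), 'force': array([ 0.25,  0.35, -0.54]), 'wrist_torque': array([ 0.01, -0.05, -0.03]), 'gripper_force': np.float64(0.0), 'finger_gap': np.float64(86.92)} 25.0
scene [1342.  818.  811.] [[-0.73, 0.68, 0.0], [0.37, 0.4, -0.84], [-0.57, -0.61, -0.54]]
side [  94. -738.  718.] [[0.83, -0.56, 0.01], [-0.33, -0.5, -0.8], [0.45, 0.67, -0.59]]
```

View pics/scene0.png

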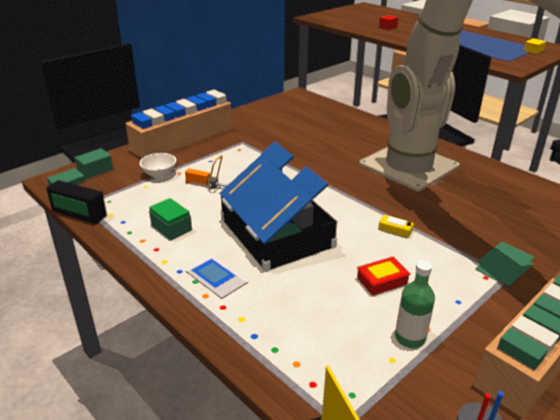

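View pics/side0.png

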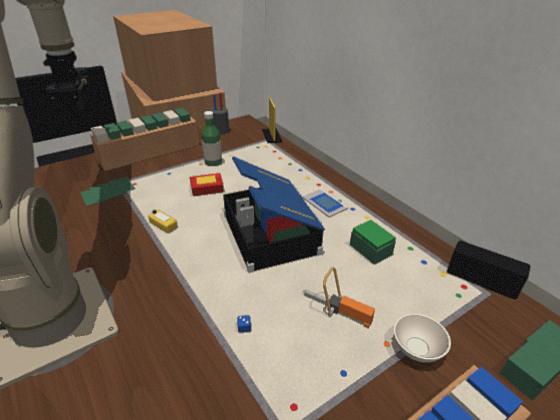

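Scene: open blue lid at (265,190), pin at (205,175) with the ring standing; side view: bracket (243,212), orange handle (357,310), ring (330,285), bowl (420,340), die (244,323). The pin lies on the −y side of the case.

```bash
cat > m.py <<'E'
from h import *
def hsv(i): return cv2.cvtColor(i,cv2.COLOR_RGB2HSV).astype(int)
def load(n): return np.load(f"pics/{n}0.npy"),np.load(f"pics/{n}0i.npy")
E
python3 - <<'E'
from m import *
for n,box in(("scene",(215,135,345,275)),("side",(215,145,330,275))):
    X,I=load(n);H=hsv(I);h,s,v=[H[...,k] for k in range(3)]
    r=np.zeros(h.shape,bool);r[box[1]:box[3],box[0]:box[2]]=1
    lid=r&(h>100)&(h<125)&(s>130)&(v>60)&(X[...,2]>75)
    P=X[lid];P=P[~np.isnan(P[:,0])]
    for _ in range(5):
        c=P.mean(0);w=np.linalg.svd(P-c,full_matrices=0)[2][2];w*=np.sign(w[2]);d=(P-c)@w;P=P[abs(d)<max(2.5,2*d.std())]
    print(n,"lid",len(P),c.round(1),w.round(3),"ang",np.degrees(np.arccos(w[2])).round(1),"dir",np.degrees(np.arctan2(-w[1],-w[0])).round(1),d.std().round(2))
    for q in np.stack([P[P[:,2].argmax()],P[P[:,0].argmin()],P[P[:,0].argmax()],P[P[:,1].argmin()],P[P[:,1].argmax()]]): print("  ",q.round(0))
    # table check
    T=X[(v>190)&(s<40)&(abs(X[...,2])<15)]; print("table z",np.nanmedian(T[:,2]))
    blk=r&(v<45)&(X[...,2]>10)&(X[...,2]<90)
    Q=X[blk][:,:2].astype(np.float32); Q=Q[~np.isnan(Q[:,0])]; print("black",len(Q),cv2.minAreaRect(Q))
X,I=load("side");H=hsv(I);h,s,v=[H[...,k] for k in range(3)]
r=np.zeros(h.shape,bool);r[195:235,230:262]=1
B=r&(s<60)&(v>60)&(X[...,2]>85);P=X[B];print("bracket",len(P),np.percentile(P,[1,50,99],axis=0).round(1))
for n,b in(("scene",(180,150,240,200)),("side",(300,260,385,335))):
    X,I=load(n);H=hsv(I);h,s,v=[H[...,k] for k in range(3)]
    r=np.zeros(h.shape,bool);r[b[1]:b[3],b[0]:b[2]]=1
    o=r&(h<16)&(s>190)&(v>110)&(X[...,2]>5)&(X[...,2]<50);P=X[o];top=P[P[:,2]>38]
    print(n,"orange",len(P),np.nanmax(P[:,2]),len(top),cv2.minAreaRect(top[:,:2].astype(np.float32)),cv2.minAreaRect(P[:,:2].astype(np.float32)))
    o=r&(h>8)&(h<35)&(X[...,2]>50)&(s>70);P=X[o];P=P[~np.isnan(P[:,0])];print("ring",len(P),np.percentile(P,[2,50,98],axis=0).round(1),P[P[:,2]>P[:,2].max()-8].mean(0))
a,b=[np.load(f"pics/{n}0i.npy") for n in("scene","side")]
z=lambda i,x0,y0,w,h,k:cv2.resize(i[y0:y0+h,x0:x0+w],None,fx=k,fy=k,interpolation=cv2.INTER_CUBIC)
cv2.imwrite("pics/z1.png",np.hstack([z(b,215,150,100,140,4),z(b,295,255,100,140,4)])[:,:,::-1])
E
```

```text
scene lid 4136 [590.4  -7.  139.5] [ 0.531 -0.132  0.837] ang 33.2 dir 166.0 1.35
   [521.  59. 197.]
   [ 477. -110.  193.]
   [693.  79.  89.]
   [ 621. -154.   95.]
   [542. 120. 191.]
table z 1.4777200439140497
black 2784 ((566.9525146484375, -8.76959228515625), (246.96429443359375, 200.10984802246094), 76.01878356933594)
side lid 1944 [572.9 -38.4 145.9] [ 0.529 -0.133  0.838] ang 33.1 dir 165.9 0.69
   [529. 105. 198.]
   [ 474. -120.  194.]
   [688.  73.  91.]
   [ 626. -162.   94.]
   [532. 115. 196.]
table z 1.2305424632574724
black 2489 ((562.289794921875, -18.69659423828125), (253.562744140625, 198.11695861816406), 75.89924621582031)
bracket 289 [[475.  -27.8  85.5]
 [493.3 -17.8 109.7]
 [515.6  25.1 123.6]]
scene orange 218 45.65289432117171 55 ((566.28955078125, -356.4256591796875), (25.795652389526367, 71.31930541992188), 22.46368408203125) ((566.3026733398438, -356.09326171875), (26.096786499023438, 72.1065673828125), 25.303485870361328)
ring 103 [[ 507.1 -318.7   52.8]
 [ 554.5 -290.    91.4]
 [ 622.  -115.7  116. ]] [ 602.54327242 -117.80968594  115.0487419 ]
side orange 264 45.149597357401824 136 ((562.1064453125, -363.8096923828125), (21.909128189086914, 71.82197570800781), 25.14240264892578) ((561.5171508789062, -364.30670166015625), (23.398208618164062, 72.2212142944336), 25.14240264892578)
ring 135 [[ 506.6 -322.9   52.6]
 [ 521.9 -302.7   86.2]
 [ 562.4 -289.3  104.4]] [ 528.04644654 -299.6986013   102.19005324]
```

View pics/z1.png

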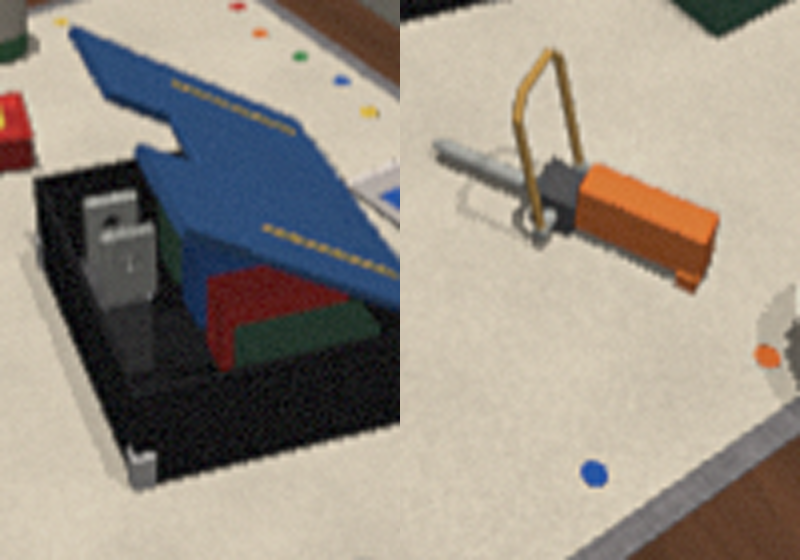

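The zoom shows the bracket plates standing clear in the case and the pin with its ring up, shank pointing towards the case. I'll shut the lid first.

```bash
cat >> h.py <<'E'
def rot(yaw,roll=180,pitch=0): return Ro.from_euler("xyz",[roll,pitch,yaw],degrees=True)
def plan(pos,yaw,n=None,frm=None,R1=None):
    "rows (cm, rad, tool axes) from (pos,Rot) to pos/yaw; split evenly, straight line"
    if frm is None:
        s=state(); frm=(np.array(s["tool_pos"]),Ro.from_euler("xyz",s["orientation"],degrees=True))
    p0,R0=frm; R1=R1 or rot(yaw); pos=np.array(pos,float)
    rv=(R0.inv()*R1).as_rotvec(); d=pos-p0
    n=n or int(max(1,np.ceil(np.linalg.norm(d)/32),np.ceil(np.linalg.norm(rv)/.09)))
    rows=[]
    for i in range(n):
        Ri=R0*Ro.from_rotvec(rv*i/n)
        rows.append(np.r_[Ri.inv().apply(d/n)/10,rv/n].round(3).tolist())
    print(n,"rows; to",pos.round(1)); 
    for r in rows: print(r)
    return (pos,R1)
E
python3 - <<'E'
from h import *
q=plan((566,-12,247),76)
q=plan((566,-12,186),76,frm=q)
a=[]
for t in np.linspace(.578,0,9):
    r=-125*np.cos(t)+8*np.sin(t); a.append((664+.97*r,-37-.242*r,105+125*np.sin(t)+8*np.cos(t)-8))
a=np.array(a)
print((rot(76).inv().apply(np.diff(a,axis=0))/10).round(2).tolist(),a[[0,-1]])
E
```

```text
21 rows; to [566. -12. 247.]
[-2.506, -1.981, 0.002, -0.0, 0.0, 0.067]
[-2.634, -1.808, 0.002, -0.0, 0.0, 0.067]
[-2.749, -1.626, 0.001, -0.0, 0.0, 0.067]
[-2.853, -1.437, 0.001, -0.0, 0.0, 0.067]
[-2.943, -1.241, 0.001, -0.0, 0.0, 0.067]
[-3.02, -1.04, 0.001, -0.0, 0.0, 0.067]
[-3.083, -0.834, 0.001, -0.0, 0.0, 0.067]
[-3.133, -0.625, 0.001, -0.0, 0.0, 0.067]
[-3.168, -0.412, 0.0, -0.0, 0.0, 0.067]
[-3.188, -0.198, 0.0, -0.0, 0.0, 0.067]
[-3.194, 0.018, 0.0, -0.0, 0.0, 0.067]
[-3.186, 0.233, 0.0, -0.0, 0.0, 0.067]
[-3.163, 0.447, -0.0, -0.0, 0.0, 0.067]
[-3.126, 0.659, -0.0, -0.0, 0.0, 0.067]
[-3.074, 0.868, -0.0, -0.0, 0.0, 0.067]
[-3.008, 1.074, -0.0, -0.0, 0.0, 0.067]
[-2.929, 1.274, -0.0, -0.0, 0.0, 0.067]
[-2.837, 1.468, -0.001, -0.0, 0.0, 0.067]
[-2.731, 1.656, -0.001, -0.0, 0.0, 0.067]
[-2.614, 1.837, -0.001, -0.0, 0.0, 0.067]
[-2.484, 2.008, -0.001, -0.0, 0.0, 0.067]
2 rows; to [566. -12. 186.]
[0.0, -0.0, 3.05, 0.0, 0.0, 0.0]
[0.0, -0.0, 3.05, 0.0, 0.0, 0.0]
[[0.0, -0.52, 0.74], [0.0, -0.46, 0.78], [0.0, -0.4, 0.81], [0.0, -0.34, 0.84], [0.0, -0.28, 0.86], [0.0, -0.22, 0.88], [0.0, -0.16, 0.89], [0.0, -0.09, 0.9]] [[566.68588618 -12.72163346 171.99419576]
 [542.75        -6.75       105.        ]]
```

Call:
step_arm([
  [[-2.5,-2,0,0,0,0.067],[-2.63,-1.81,0,0,0,0.067],[-2.75,-1.63,0,0,0,0.067],[-2.85,-1.44,0,0,0,0.067],[-2.94,-1.24,0,0,0,0.067],[-3.02,-1.04,0,0,0,0.067],[-3.08,-0.83,0,0,0,0.067],[-3.13,-0.63,0,0,0,0.067]],
], jaw=1, newtons=10)

```text
time: 0.77
tool_pos: [366.3, 350.5, 247.3]
orientation: [-180.0, -0.0, 126.3]
force: [0.4, 0.2, -0.3]
finger_gap: 41.5
gripper_force: 0.0
```

Call:
step_arm([
  [[-3.17,-0.41,0,0,0,0.067],[-3.19,-0.2,0,0,0,0.067],[-3.19,0.02,0,0,0,0.067],[-3.19,0.23,0,0,0,0.067],[-3.16,0.45,0,0,0,0.067],[-3.13,0.66,0,0,0,0.067],[-3.07,0.87,0,0,0,0.067],[-3.01,1.07,0,0,0,0.067]],
])

```text
time: 1.43
tool_pos: [490.6, 127.3, 247.4]
orientation: [-180.0, -0.0, 95.5]
force: [0.6, 0.7, 0.1]
finger_gap: 0.6
gripper_force: 0.0
```

Call:
step_arm([
  [[-2.93,1.27,0,0,0,0.067],[-2.84,1.47,0,0,0,0.067],[-2.73,1.66,0,0,0,0.067],[-2.61,1.84,0,0,0,0.067],[-2.48,2.01,0,0,0,0.067],[0,0,2,0,0,0],[0,0,2,0,0,0],[0,0,2,0,0,0]],
])

```text
time: 2.1
tool_pos: [568.5, -11.1, 186.5]
orientation: [-180.0, 0.0, 76.5]
force: [0.1, 0.5, -0.6]
finger_gap: 0.5
gripper_force: 0.0
```

Call:
step_arm([
  [[0,-0.4,0.6,0,0,0],[0,-0.52,0.74,0,0,0],[0,-0.46,0.78,0,0,0],[0,-0.4,0.81,0,0,0],[0,-0.34,0.84,0,0,0],[0,-0.28,0.86,0,0,0],[0,-0.22,0.88,0,0,0],[0,-0.16,0.89,0,0,0]],
])

```text
time: 2.77
tool_pos: [541.3, -3.6, 122.9]
orientation: [180.0, -0.0, 76.6]
force: [2.1, -0.8, 3.1]
finger_gap: 0.6
gripper_force: 1.2
```

Call:
step_arm([
  [[0,-0.09,0.7,0,0,0],[0,0,0.2,0,0,0],[0,0,0,0,0,0]],
])

```text
time: 3.02
tool_pos: [539.9, -3.5, 113.8]
orientation: [-179.9, 0.0, 76.5]
force: [0.5, 0.4, 0.1]
finger_gap: 0.5
gripper_force: 0.0
```

Call:
step_arm([
  [[0,0,0.2,0,0,0],[0,0,0.1,0,0,0],[0,0,0.1,0,0,0],[0,0,0,0,0,0]],
])

```text
time: 3.35
tool_pos: [540.2, -3.5, 113.2]
orientation: [-179.9, -0.1, 76.5]
force: [-18.8, 0.2, 39.0]
finger_gap: 0.6
gripper_force: 19.5
```

Call:
step_arm([
  [[0,0,-1.5,0,0,0],[0,0,-3.5,0,0,0],[0,0,-3.5,0,0,0],[0,0,-3.5,0,0,0],[0,0,-3.5,0,0,0],[0,0,-3,0,0,0],[0,0,0,0,0,0]],
], jaw=-1)

```text
time: 3.93
tool_pos: [542.5, -3.8, 301.3]
orientation: [179.6, -0.2, 76.5]
force: [-0.4, -0.3, 0.1]
finger_gap: 39.4
gripper_force: 0.0
```

```bash
python3 - <<'E'
from h import *
f=grab("wrist");s=state();print(s["tool_pos"],s["orientation"],-f["R"].T@f["t"],f["R"].round(2).tolist(),f["fov_y"])
np.savez("pics/w1.npz",X=cloud(f),I=f["img"]);save(f,"w1")
for n in("scene","side"):
    g=grab(n);np.save(f"pics/{n}0.npy",cloud(g)); np.save(f"pics/{n}0i.npy",g["img"])
E
```

```text
[541.72662908  -3.6657666  298.239222  ] [ 1.79765306e+02 -1.34481495e-01  7.65389409e+01] [560.62959781  73.04888422 440.41543178] [[0.97, -0.23, 0.01], [-0.22, -0.93, 0.29], [-0.06, -0.28, -0.96]] 71.78591495636951
```

View pics/w1.png

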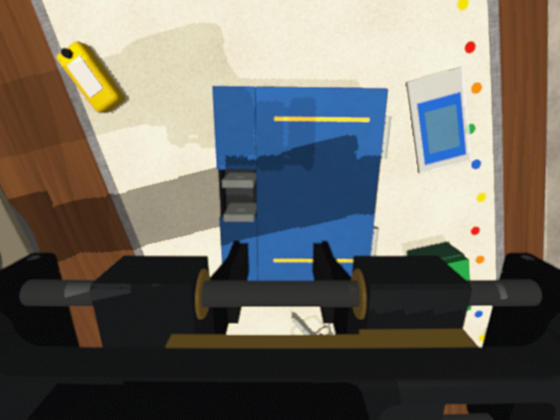

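The wrist picture shows the lid shut, free edge at column ~218, hinge edge ~382, and plates at (240,182) and (240,210). Measuring case, clevis and pin.

```bash
python3 - <<'E'
from m import *
W=np.load("pics/w1.npz")
for n,X,I,b in(("wrist",W["X"],W["I"],(205,80,395,240)),("scene",*load("scene"),(200,140,350,275)),("side",*load("side"),(200,150,340,275))):
    H=hsv(I);h,s,v=[H[...,k] for k in range(3)];r=np.zeros(h.shape,bool);r[b[1]:b[3],b[0]:b[2]]=1
    m=r&(h>98)&(h<128)&(s>110)&(abs(X[...,2]-88)<8)
    P=X[m];print(n,len(P),"z",np.median(P[:,2]).round(1),[np.round(t,1) for t in cv2.minAreaRect(P[:,:2].astype(np.float32))])
    # trimmed extents in case axes
    a=np.radians(-14);ex=np.array([np.cos(a),np.sin(a)]);ey=np.array([-ex[1],ex[0]])
    print("  u",np.percentile(P[:,:2]@ex,[.3,99.7]).round(1),"v",np.percentile(P[:,:2]@ey,[.3,99.7]).round(1))
    m=r&(s<90)&(v>70)&(X[...,2]>112)&(X[...,2]<130);P=X[m]
    u,w=P[:,:2]@ex,P[:,:2]@ey
    c=w>np.median(w) if len(P) else w
    k=(w.min()+w.max())/2 if len(P) else 0
    if len(P):print("  plates",len(P),"z",np.median(P[:,2]).round(1),"u",np.percentile(u,[2,98]).round(1),"v lo",np.percentile(w[w<k],[3,97]).round(1),"hi",np.percentile(w[w>k],[3,97]).round(1))
X,I=load("side");
E
```

```text
wrist 22054 z 89.6 [array([571.1,  13.6]), array([185. , 197.6]), np.float64(76.1)]
  u [452.9 648.1] v [ 59.8 243.3]
  plates 568 z 123.3 u [464.8 498.1] v lo [ 97.  104.9] hi [136.9 144.6]
scene 3756 z 88.7 [array([565.3, -12.3]), array([251.4, 201.6]), np.float64(75.5)]
  u [454.3 650.6] v [  2.  249.2]
  plates 135 z 120.1 u [462.3 497.8] v lo [ 97.8 108.3] hi [136.4 149.2]
side 3595 z 87.7 [array([564.4, -18.2]), array([252.8, 201.7]), np.float64(76.0)]
  u [451.6 649. ] v [ -6.3 243.1]
  plates 132 z 119.7 u [464.8 498. ] v lo [ 94.8 103.4] hi [133.  144.2]
```

```bash
python3 - <<'E'
from h import *
plan((585,-410,250),115,16)
E
```

```text
16 rows; to [ 585. -410.  250.]
[-2.405, 0.863, 0.279, -0.0, -0.0, -0.042]
[-2.44, 0.761, 0.279, -0.0, -0.0, -0.042]
[-2.469, 0.658, 0.279, -0.0, -0.0, -0.042]
[-2.495, 0.554, 0.279, -0.0, -0.0, -0.042]
[-2.516, 0.449, 0.28, -0.0, -0.0, -0.042]
[-2.532, 0.343, 0.28, -0.0, -0.0, -0.042]
[-2.545, 0.237, 0.28, -0.0, -0.0, -0.042]
[-2.552, 0.13, 0.28, -0.0, -0.0, -0.042]
[-2.555, 0.023, 0.28, -0.0, -0.0, -0.042]
[-2.554, -0.085, 0.28, -0.0, -0.0, -0.042]
[-2.548, -0.192, 0.28, -0.0, -0.0, -0.042]
[-2.538, -0.298, 0.28, -0.0, -0.0, -0.042]
[-2.523, -0.405, 0.28, -0.0, -0.0, -0.042]
[-2.504, -0.51, 0.28, -0.0, -0.0, -0.042]
[-2.48, -0.615, 0.28, -0.0, -0.0, -0.042]
[-2.453, -0.718, 0.28, -0.0, -0.0, -0.042]
```

Call:
step_arm([
  [[-2.4,0.86,0.28,0,0,-0.042],[-2.44,0.76,0.28,0,0,-0.042],[-2.47,0.66,0.28,0,0,-0.042],[-2.5,0.55,0.28,0,0,-0.042],[-2.52,0.45,0.28,0,0,-0.042],[-2.53,0.34,0.28,0,0,-0.042],[-2.54,0.24,0.28,0,0,-0.042],[-2.55,0.13,0.28,0,0,-0.042]],
], jaw=-1)

```text
time: 4.75
tool_pos: [562.2, -207.7, 271.0]
orientation: [-179.8, -0.1, 95.9]
force: [-0.2, 0.3, 0.3]
finger_gap: 87.0
gripper_force: 0.0
```

Call:
step_arm([
  [[-2.55,0.02,0.28,0,0,-0.042],[-2.55,-0.09,0.28,0,0,-0.042],[-2.55,-0.19,0.28,0,0,-0.042],[-2.54,-0.3,0.28,0,0,-0.042],[-2.52,-0.4,0.28,0,0,-0.042],[-2.5,-0.51,0.28,0,0,-0.042],[-2.48,-0.62,0.28,0,0,-0.042],[-2.45,-0.72,0.28,0,0,-0.042]],
])

```text
time: 5.42
tool_pos: [584.6, -410.7, 248.0]
orientation: [-179.9, -0.2, 115.1]
force: [0.7, -0.7, 0.1]
finger_gap: 87.1
gripper_force: 0.0
```

Call:
step_arm([
  [[0,0,0,0,0,0],[0,0,0,0,0,0]],
])

```text
time: 5.58
tool_pos: [583.7, -411.3, 247.8]
orientation: [-179.8, -0.2, 114.9]
force: [0.5, 0.4, 0.0]
finger_gap: 87.2
gripper_force: 0.0
```

```bash
cat > pinw.py <<'E'
from m import *
import sys
f=grab("wrist");X=cloud(f);I=f["img"];save(f,sys.argv[1])
H=hsv(I);h,s,v=[H[...,k] for k in range(3)]
o=(h<16)&(s>170)&(v>80)&(X[...,2]>15)&(X[...,2]<160);n,L,st,_=cv2.connectedComponentsWithStats(o.astype(np.uint8));k=1+st[1:,4].argmax()
P=X[L==k];z=np.percentile(P[:,2],95);T=P[P[:,2]>z-5]
print("orange",st[k],"ztop",np.median(T[:,2]).round(1),[np.round(t,1) for t in cv2.minAreaRect(T[:,:2].astype(np.float32))])
s_=state();print(s_["tool_pos"].round(1),s_["orientation"].round(2))
E
python3 pinw.py w2
```

```text
orange [ 273  112   20   64 1199] ztop 43.5 [array([ 562.8, -362.5]), array([22.7, 72. ]), np.float64(24.9)]
[ 584.5 -409.9  248.5] [-1.7990e+02 -1.5000e-01  1.1495e+02]
```

View pics/w2.png

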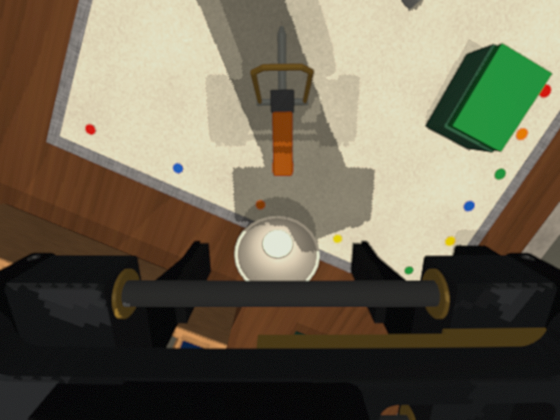

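The pin is at columns 272–293, rows 30–175, ring at (282,70), with the bowl just behind the handle (278,250). Handle centre (562.8, −362.5), yaw 115°.

Call:
step_arm([
  [[1.7,0,0,0,0,0],[1.7,0,0,0,0,0],[1.8,0.04,2,0,0,0],[0,0,3.4,0,0,0],[0,0,3.4,0,0,0],[0,0,3.4,0,0,0],[0,0,2.5,0,0,0],[0,0,1,0,0,0]],
])

```text
time: 6.3
tool_pos: [562.2, -359.5, 89.2]
orientation: [-179.8, -0.3, 115.1]
force: [-0.4, 0.2, -0.5]
finger_gap: 87.1
gripper_force: 0.0
```

Call:
step_arm([
  [[0,0,2.2,0,0,0],[0,0,2,0,0,0],[0,0,1.2,0,0,0],[0,0,0,0,0,0],[0,0,0,0,0,0]],
])

```text
time: 6.72
tool_pos: [563.8, -362.3, 40.2]
orientation: [180.0, -0.0, 115.1]
force: [0.5, -0.8, 0.5]
finger_gap: 87.0
gripper_force: 0.0
```

```bash
python3 -c "
from h import *
f=grab('wrist');save(f,'w3')"
```

```text
(no output)
```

View pics/w3.png

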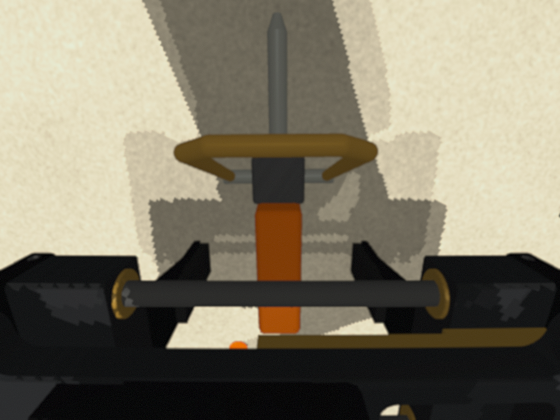

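The handle is centred between the fingers (column 279), aligned with the tool. Grip and lift.

Call:
step_arm([
  [[0,0,0.4,0,0,0],[0,0,0,0,0,0],[0,0,0,0,0,0],[0,0,0,0,0,0],[0,0,0,0,0,0],[0,0,0,0,0,0],[0,0,0,0,0,0],[0,0,0,0,0,0]],
], jaw=1, newtons=40)

```text
time: 7.43
tool_pos: [563.6, -362.6, 35.7]
orientation: [180.0, -0.0, 115.0]
force: [-0.2, -0.1, -0.2]
finger_gap: 41.9
gripper_force: 0.0
```

Call:
step_arm([
  [[0,0,-1,0,0,0],[0,0,-2.5,0,0,0],[0,0,-2.5,0,0,0],[0,0,-2.5,0,0,0],[0,0,-2.5,0,0,0],[0,0,-2,0,0,0],[0,0,0,0,0,0],[0,0,0,0,0,0]],
])

```text
time: 8.1
tool_pos: [564.1, -363.1, 167.6]
orientation: [179.9, 0.1, 115.0]
force: [0.9, -0.9, -0.6]
finger_gap: 1.0
gripper_force: 0.0
```

```bash
python3 pinw.py w4
```

```text
orange [ 267  166   25   76 1739] ztop 43.4 [array([ 562.5, -362.1]), array([22.4, 73.5]), np.float64(25.4)]
[ 563.6 -362.6  166.1] [1.7997e+02 1.0000e-02 1.1504e+02]
```

View pics/w4.png

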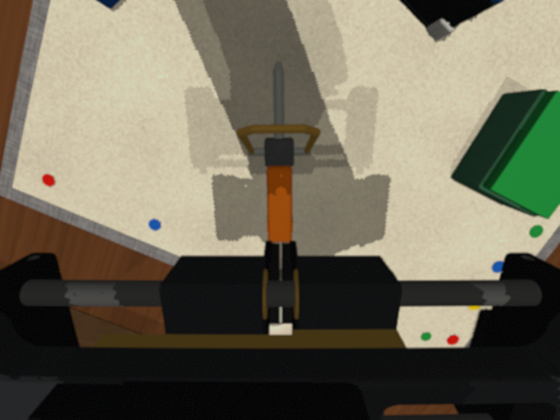

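I lifted before the fingers had closed; the pin (267–292, 60–240) hasn't moved. Repeat with a longer wait.

Call:
step_arm([
  [[0,0,0,0,0,0],[0,0,0,0,0,0],[0,0,0,0,0,0],[0,0,0,0,0,0],[0,0,0,0,0,0],[0,0,0,0,0,0],[0,0,2,0,0,0],[0,0,2,0,0,0]],
], jaw=-1)

```text
time: 8.82
tool_pos: [564.3, -363.2, 126.4]
orientation: [179.9, 0.1, 115.0]
force: [0.3, -0.5, -1.1]
finger_gap: 45.6
gripper_force: 0.0
```

Call:
step_arm([
  [[0,0,2,0,0,0],[0,0,2,0,0,0],[0,0,2,0,0,0],[0,0,2,0,0,0],[0,0,1,0,0,0],[0,0,0,0,0,0],[0,0,0,0,0,0]],
])

```text
time: 9.4
tool_pos: [563.6, -362.7, 35.9]
orientation: [-180.0, -0.0, 115.0]
force: [0.3, -0.6, 0.4]
finger_gap: 85.2
gripper_force: 0.0
```

Call:
step_arm([
  [[0,0,0,0,0,0],[0,0,0,0,0,0],[0,0,0,0,0,0],[0,0,0,0,0,0],[0,0,0,0,0,0],[0,0,0,0,0,0],[0,0,0,0,0,0],[0,0,0,0,0,0]],
], jaw=1, newtons=40)

```text
time: 10.07
tool_pos: [563.6, -362.6, 35.7]
orientation: [180.0, -0.0, 115.0]
force: [0.6, 0.8, -0.5]
finger_gap: 41.8
gripper_force: 0.0
```

Call:
step_arm([
  [[0,0,0,0,0,0],[0,0,0,0,0,0],[0,0,0,0,0,0],[0,0,0,0,0,0],[0,0,0,0,0,0],[0,0,0,0,0,0]],
])

```text
time: 10.57
tool_pos: [563.5, -362.7, 35.7]
orientation: [-180.0, -0.0, 115.0]
force: [0.4, -0.2, 0.0]
finger_gap: 23.7
gripper_force: 40.0
```

Call:
step_arm([
  [[0,0,-0.5,0,0,0],[0,0,-2,0,0,0],[0,0,-2.5,0,0,0],[0,0,-3,0,0,0],[0,0,-3,0,0,0],[0,0,-2.5,0,0,0],[0,0,-1,0,0,0],[0,0,0,0,0,0]],
])

```text
time: 11.23
tool_pos: [564.5, -363.4, 183.4]
orientation: [179.8, 0.2, 115.0]
force: [0.5, -0.5, -2.3]
finger_gap: 23.8
gripper_force: 40.0
```

```bash
python3 - <<'E'
from h import *
print(state()["gripper_force"],state()["finger_gap"])
a=np.radians(-14);ex=np.array([np.cos(a),np.sin(a)]);ey=np.array([-ex[1],ex[0]])
g=481*ex-62*ey
plan((*g,150),76,14)
E
```

```text
39.95742562226951 23.83313089656097
14 rows; to [ 451.7 -176.5  150. ]
[1.551, -0.166, 0.233, 0.0, 0.0, 0.049]
[1.541, -0.241, 0.233, 0.0, 0.0, 0.049]
[1.528, -0.315, 0.234, 0.0, 0.0, 0.049]
[1.51, -0.389, 0.234, 0.0, 0.0, 0.049]
[1.49, -0.462, 0.234, 0.0, 0.0, 0.049]
[1.465, -0.534, 0.235, 0.0, 0.0, 0.049]
[1.438, -0.605, 0.235, 0.0, 0.0, 0.049]
[1.406, -0.674, 0.235, 0.0, 0.0, 0.049]
[1.372, -0.741, 0.236, 0.0, 0.0, 0.049]
[1.334, -0.807, 0.236, 0.0, 0.0, 0.049]
[1.293, -0.871, 0.237, 0.0, 0.0, 0.049]
[1.249, -0.933, 0.237, 0.0, 0.0, 0.049]
[1.202, -0.992, 0.238, 0.0, 0.0, 0.049]
[1.153, -1.05, 0.238, 0.0, 0.0, 0.049]
```

Call:
step_arm([
  [[1.55,-0.17,0.23,0,0,0.049],[1.54,-0.24,0.23,0,0,0.049],[1.53,-0.31,0.23,0,0,0.049],[1.51,-0.39,0.23,0,0,0.049],[1.49,-0.46,0.23,0,0,0.049],[1.47,-0.53,0.23,0,0,0.049],[1.44,-0.6,0.23,0,0,0.049]],
])

```text
time: 11.82
tool_pos: [506.0, -267.8, 162.3]
orientation: [-179.8, -0.1, 95.3]
force: [-0.8, 0.6, -1.5]
finger_gap: 23.5
gripper_force: 40.0
```

Call:
step_arm([
  [[1.41,-0.67,0.23,0,0,0.049],[1.37,-0.74,0.23,0,0,0.049],[1.33,-0.81,0.23,0,0,0.049],[1.29,-0.87,0.23,0,0,0.049],[1.25,-0.93,0.23,0,0,0.049],[1.2,-0.99,0.23,0,0,0.049],[1.15,-1.05,0.23,0,0,0.049],[0,0,0,0,0,0]],
])

```text
time: 12.48
tool_pos: [449.1, -172.6, 146.2]
orientation: [-179.7, -0.1, 75.7]
force: [0.8, -0.5, -1.0]
finger_gap: 23.6
gripper_force: 40.0
```

Call:
step_arm([
  [[0,0,0,0,0,0],[0,0,0,0,0,0]],
])

```text
time: 12.65
tool_pos: [451.1, -175.7, 147.8]
orientation: [-180.0, 0.0, 75.8]
force: [-0.7, 0.2, -1.9]
finger_gap: 24.0
gripper_force: 40.0
```

```bash
python3 - <<'E'
from m import *
f=grab("wrist");X=cloud(f);np.savez("pics/w5.npz",X=X,I=f["img"]);save(f,"w5");s=state();p,o=s["tool_pos"],s["orientation"];print(p.round(1),o.round(2))
a=np.radians(-14);E=np.array([[np.cos(a),np.sin(a),0],[-np.sin(a),np.cos(a),0],[0,0,1]])
Y=X@E.T; print("tool uvz",(E@p).round(1))
H=hsv(f["img"]);h,s_,v=[H[...,k] for k in range(3)]
g=(s_<90)&(v>50)
# shank: grey points near expected axis, tool z ~ axis height
m=g&(Y[...,2]>112)&(Y[...,2]<140)&(abs(Y[...,0]-481)<12)&(Y[...,1]>5)&(Y[...,1]<80);P=Y[m]
print("shank",len(P),np.percentile(P,[2,50,98],axis=0).round(1))
if len(P)>20:
  for lo in range(5,80,12):
    q=P[(P[:,1]>=lo)&(P[:,1]<lo+12)]
    if len(q)>5: print(lo,((q[:,0].min()+q[:,0].max())/2).round(1),q[:,2].max().round(1),len(q))
m=g&(Y[...,2]>112)&(Y[...,2]<130)&(abs(Y[...,0]-481)<30)&(Y[...,1]>85)&(Y[...,1]<160);P=Y[m]
print("plates",len(P),np.percentile(P,[1,50,99],axis=0).round(1))
E
```

```text
[ 451.3 -176.   148.1] [-1.7997e+02  3.0000e-02  7.5760e+01]
tool uvz [480.5 -61.6 148.1]
shank 2379 [[475.8  12.8 128.2]
 [480.5  40.8 131.8]
 [485.4  66.6 133.7]]
5 480.4 134.5 207
17 480.4 134.3 474
29 480.7 134.6 517
41 480.5 134.2 561
53 480.6 134.1 528
65 480.4 131.8 92Traceback (most recent call last):
  File "<stdin>", line 15, in <module>
    return _quantile_unchecked(
        a, q, axis, out, overwrite_input, method, keepdims, weights)
    return _ureduce(a,
                    func=_quantile_ureduce_func,
    ...<5 lines>...
                    overwrite_input=overwrite_input,
                    method=method)
    r = func(a, **kwargs)
    result = _quantile(arr,
                       quantiles=q,
    ...<2 lines>...
                       out=out,
                       weights=wgt)
    slices_having_nans = np.isnan(arr[-1, ...])
                                  ~~~^^^^^^^^^
IndexError: index -1 is out of bounds for axis 0 with size 0
```

View pics/w5.png

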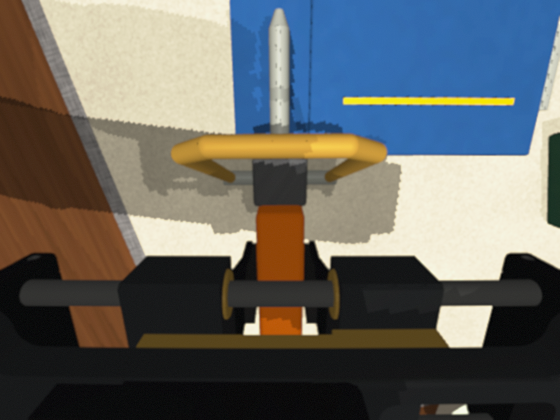

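Pin held straight (axis column 280, u≈480.5 mm vs bracket 481.3); the bracket is just beyond the picture's top. Lower to hole height and go in with force checks.

Call:
step_arm([
  [[0,0.07,1,0,0,0],[0,0,1,0,0,0],[0,0,0.35,0,0,0],[1,0,0,0,0,0],[1,0,0,0,0,0],[0,0,0,0,0,0],[0,0,0,0,0,0]],
])

```text
time: 13.28
tool_pos: [457.2, -155.5, 124.9]
orientation: [-180.0, -0.0, 75.8]
force: [0.4, 0.3, -2.3]
finger_gap: 23.9
gripper_force: 40.0
```

```bash
cat > ins.py <<'E'
from m import *
f=grab("wrist");X=cloud(f);save(f,"ins");s=state();p=s["tool_pos"];print(p.round(1),s["orientation"].round(2),s["force"].round(1))
a=np.radians(-14);E=np.array([[np.cos(a),np.sin(a),0],[-np.sin(a),np.cos(a),0],[0,0,1]])
Y=X@E.T; t=E@p; print("tool uvz",t.round(1))
H=hsv(f["img"]);g=(H[...,1]<90)&(H[...,2]>50)
m=g&(Y[...,2]>100)&(Y[...,2]<115)&(abs(Y[...,0]-481)<12)&(Y[...,1]>t[1]+78)&(Y[...,1]<94);P=Y[m]
for lo in np.arange(t[1]+78,94,8):
    q=P[(P[:,1]>=lo)&(P[:,1]<lo+8)]
    if len(q)>5: print("shank",lo.round(),np.percentile(q[:,0],[2,98]).round(1),np.percentile(q[:,2],97).round(1))
m=g&(Y[...,2]>115)&(Y[...,2]<130)&(abs(Y[...,0]-481)<30)&(Y[...,1]>88)&(Y[...,1]<160);P=Y[m]
if len(P):
    w=P[:,1];k=(w.min()+w.max())/2
    for q in(P[w<k],P[w>k]):
        if len(q)>5: print("plate",len(q),np.percentile(q,[2,98],axis=0).round(1).tolist())
E
python3 ins.py
```

```text
[ 457. -156.  125.] [180.    -0.    75.79] [ 0.4  0.4 -1.3]
tool uvz [481.2 -40.8 125. ]
shank 37.0 [477.2 486.5] 111.1
shank 45.0 [476.8 486.4] 111.0
shank 53.0 [476.9 486.4] 111.2
shank 61.0 [477.  486.4] 111.0
shank 69.0 [477.  486.3] 111.0
shank 77.0 [476.7 486.2] 111.2
shank 85.0 [478.6 484.6] 109.2
```

Call:
step_arm([
  [[0.8,0,0,0,0,0],[0.8,0,0,0,0,0],[0.8,0,0,0,0,0],[0,0,0,0,0,0]],
])

```text
time: 13.67
tool_pos: [463.4, -130.8, 125.0]
orientation: [-180.0, -0.0, 75.9]
force: [0.5, -0.2, -1.8]
finger_gap: 23.7
gripper_force: 40.0
```

Call:
step_arm([
  [[0.8,0,0,0,0,0],[0.8,0,0,0,0,0],[0,0,0,0,0,0]],
])

```text
time: 13.92
tool_pos: [467.3, -115.7, 125.0]
orientation: [-180.0, -0.0, 75.8]
force: [0.8, 0.5, -1.7]
finger_gap: 23.7
gripper_force: 40.0
```

Call:
step_arm([
  [[0.8,0,0,0,0,0],[0.8,0,0,0,0,0],[0.6,0,0,0,0,0],[0.4,0,0,0,0,0],[0,0,0,0,0,0]],
])

```text
time: 14.33
tool_pos: [473.5, -91.1, 125.0]
orientation: [-180.0, -0.0, 75.8]
force: [-0.4, 0.6, -2.0]
finger_gap: 23.8
gripper_force: 40.0
```

```bash
python3 ins.py
```

```text
[473.3 -91.9 125. ] [-180.     -0.     75.78] [-0.3  0.6 -2.8]
tool uvz [481.5  25.4 125. ]
plate 794 [[464.9, 99.3, 122.3], [497.6, 103.9, 125.0]]
plate 1937 [[464.7, 136.2, 115.9], [497.3, 144.0, 125.1]]
```

Call:
step_arm([
  [[0.3,0,0,0,0,0],[0.2,0,0,0,0,0],[0,0,0,0,0,0],[0,0,0,0,0,0]],
])

```text
time: 14.72
tool_pos: [474.4, -87.5, 125.0]
orientation: [-180.0, -0.0, 75.7]
force: [0.8, -0.5, -1.3]
finger_gap: 23.5
gripper_force: 40.0
```

Call:
step_arm([
  [[0.1,0,0,0,0,0],[0.05,0,0,0,0,0],[0,0,0,0,0,0]],
])

```text
time: 14.97
tool_pos: [474.8, -86.0, 125.0]
orientation: [180.0, -0.0, 75.7]
force: [0.4, 0.7, -1.9]
finger_gap: 23.6
gripper_force: 40.0
```

Call:
step_arm([
  [[0.1,0,0,0,0,0],[0.1,0,0,0,0,0],[0,0,0,0,0,0],[0,0,0,0,0,0]],
])

```text
time: 15.3
tool_pos: [475.3, -84.0, 125.0]
orientation: [-180.0, -0.0, 75.7]
force: [0.0, 0.2, -1.4]
finger_gap: 23.7
gripper_force: 40.0
```

Call:
step_arm([
  [[0.1,0,0,0,0,0],[0,0,0,0,0,0],[0,0,0,0,0,0]],
])

```text
time: 15.55
tool_pos: [475.4, -83.5, 125.0]
orientation: [-180.0, 0.0, 75.7]
force: [-1.0, -2.0, -0.8]
finger_gap: 23.6
gripper_force: 40.0
```

Call:
step_arm([
  [[0.1,0,0,0,0,0],[0,0,0,0,0,0],[0,0,0,0,0,0]],
])

```text
time: 15.8
tool_pos: [475.5, -83.5, 125.1]
orientation: [-180.0, 0.1, 75.7]
force: [-2.9, -6.6, -0.0]
finger_gap: 23.8
gripper_force: 40.0
```

```bash
python3 ins.py; python3 - <<'E'
from m import *
a,b=grab("side"),grab("scene")
z=lambda f,x0,y0,w,h,k:cv2.resize(f["img"][y0:y0+h,x0:x0+w],None,fx=k,fy=k,interpolation=cv2.INTER_CUBIC)
cv2.imwrite("pics/z2.png",np.hstack([z(a,205,160,130,180,3),z(b,190,130,130,180,3)])[:,:,::-1])
E
```

```text
[475.5 -83.5 125.1] [-1.7999e+02  8.0000e-02  7.5670e+01] [-1.9 -6.4 -0.6]
tool uvz [481.5  34.  125.1]
plate 710 [[468.8, 88.1, 117.5], [495.9, 94.1, 120.7]]
plate 1824 [[464.7, 136.1, 116.9], [497.5, 144.2, 125.0]]
```

View pics/z2.png

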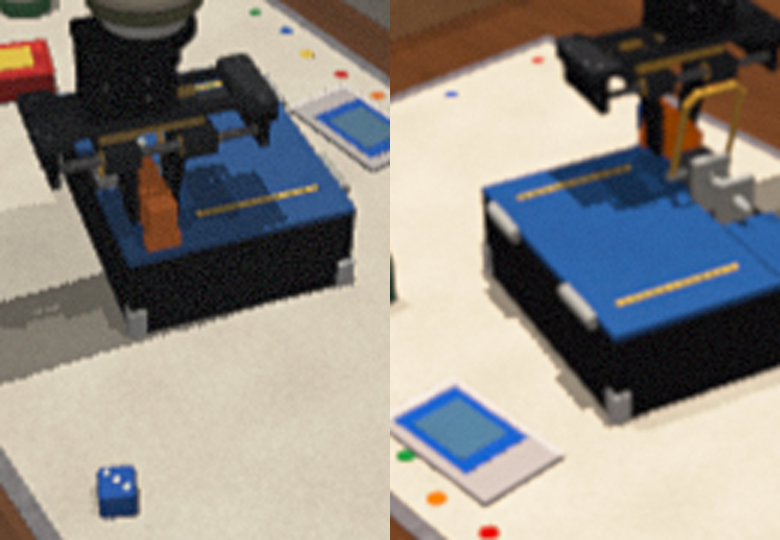

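The shoulder presses on the plate (6.6 N) and the tip shows past the far plate (scene crop at about (740,205)), with the ring upright. Settle, release and rise.

Call:
step_arm([
  [[0,0,0.1,0,0,0],[0,0,0,0,0,0]],
])

```text
time: 16.12
tool_pos: [475.6, -83.5, 124.1]
orientation: [180.0, 0.1, 75.7]
force: [-0.8, -5.5, 0.8]
finger_gap: 24.0
gripper_force: 40.0
```

Call:
step_arm([
  [[0,0,0,0,0,0],[0,0,0,0,0,0],[0,0,0,0,0,0],[0,0,0,0,0,0],[0,0,0,0,0,0],[0,0,0,0,0,0],[0,0,0,0,0,0],[0,0,0,0,0,0]],
], jaw=-0.2)

```text
time: 16.78
tool_pos: [475.8, -82.1, 124.0]
orientation: [-180.0, -0.0, 75.7]
force: [1.4, -0.8, 0.0]
finger_gap: 51.9
gripper_force: 0.0
```

Call:
step_arm([
  [[-0.1,0,-1,0,0,0],[0,0,-2,0,0,0],[0,0,-3,0,0,0],[0,0,-3,0,0,0],[0,0,-3,0,0,0],[0,0,-2,0,0,0],[0,0,-1,0,0,0]],
])

```text
time: 17.37
tool_pos: [476.4, -83.5, 277.6]
orientation: [179.8, -0.1, 75.7]
force: [0.6, -0.4, -0.1]
finger_gap: 52.1
gripper_force: 0.0
```

Call:
step_arm([
  [[0,0,0,0,0,0],[0,0,0,0,0,0],[0,0,0,0,0,0],[0,0,0,0,0,0],[0,0,0,0,0,0],[0,0,0,0,0,0],[0,0,0,0,0,0],[0,0,0,0,0,0]],
], jaw=1, newtons=10)

```text
time: 18.03
tool_pos: [475.5, -83.1, 273.8]
orientation: [-180.0, 0.0, 75.7]
force: [0.2, -0.1, 0.9]
finger_gap: 6.9
gripper_force: 0.0
```

```bash
cat > chk.py <<'E'
from m import *
a=np.radians(-14);E=np.array([[np.cos(a),np.sin(a),0],[-np.sin(a),np.cos(a),0],[0,0,1]])
print("tool",(E@state()["tool_pos"]).round(1),state()["finger_gap"])
for n in("wrist","scene","side"):
    f=grab(n);save(f,"chk_"+n);Y=cloud(f)@E.T;H=hsv(f["img"]);h,s,v=[H[...,k] for k in range(3)]
    box=(abs(Y[...,0]-481)<50)&(Y[...,1]>-30)&(Y[...,1]<200)
    o=box&(h<14)&(s>170)&(v>60)&(Y[...,2]>90)&(Y[...,2]<150);P=Y[o]
    if len(P)>20: print(n,"orange",len(P),np.percentile(P,[1,99],axis=0).round(1).tolist())
    r=box&(h>14)&(h<35)&(s>90)&(v>70)&(Y[...,2]>95);P=Y[r]
    if len(P)>10:
        print(n,"brass",len(P),np.percentile(P,[1,99],axis=0).round(1).tolist())
        B=P[P[:,2]>np.percentile(P[:,2],97)-7]; print("   bar",np.median(B,axis=0).round(1))
    g=box&(s<80)&(v>60)&(Y[...,1]>147)&(Y[...,2]>92)&(Y[...,2]<115)&(abs(Y[...,0]-481)<9);P=Y[g]
    if len(P)>5: print(n,"tip",len(P),np.percentile(P,[2,98],axis=0).round(1).tolist())
E
python3 chk.py
```

```text
tool [481.5  34.4 273.8] 6.899934906948173
wrist orange 1436 [[470.9, 0.6, 125.7], [492.9, 71.4, 133.1]]
wrist brass 5593 [[437.2, 56.1, 135.2], [517.1, 109.1, 351.4]]
   bar [482.2  57.2 348.5]
wrist tip 154 [[478.2, 147.6, 104.6], [487.0, 163.0, 109.3]]
scene orange 188 [[475.5, 1.2, 91.2], [495.7, 75.2, 133.1]]
scene brass 292 [[439.9, 11.6, 108.3], [526.4, 114.0, 352.4]]
   bar [490.5  58.5 348.5]
scene tip 29 [[479.0, 147.1, 92.7], [488.6, 165.1, 114.2]]
side orange 347 [[469.5, -5.0, 93.3], [493.7, 65.7, 131.9]]
side brass 270 [[448.1, 1.2, 109.5], [528.2, 108.2, 363.3]]
   bar [487.8  11.1 348.7]
```

Call:
step_arm([
  [[2,0,0,0,0,0],[2,0,0,0,0,0],[1.2,0,0,0,0,0],[0,0,0,0,0,0],[0,0,2.5,0,0,0],[0,0,2.5,0,0,0],[0,0,2,0,0,0],[0,0,0.7,0,0,0]],
])

```text
time: 18.85
tool_pos: [486.8, -33.7, 194.5]
orientation: [-179.8, 0.1, 75.7]
force: [-0.8, 0.3, -0.9]
finger_gap: 0.6
gripper_force: 0.0
```

Call:
step_arm([
  [[0,0,0,0,0,0],[0,0,0,0,0,0],[0.5,0,0,0,0,0],[0.5,0,0,0,0,0],[0,0,0,0,0,0]],
])

```text
time: 19.27
tool_pos: [491.5, -21.9, 197.9]
orientation: [179.9, -0.0, 75.8]
force: [0.4, -0.9, 0.5]
finger_gap: 0.7
gripper_force: 0.4
```

```bash
sed -i 's/(Y\[...,2\]>95);P=Y\[r\]/(Y[...,2]>95)\&(Y[...,2]<200);P=Y[r]/' chk.py; python3 chk.py
```

```text
tool [482.2  97.7 197.9] 0.7367592314391898
wrist brass 1405 [[454.5, 3.8, 120.5], [509.8, 114.0, 193.1]]
   bar [482.2 111.7 191.4]
wrist tip 240 [[478.1, 147.2, 103.3], [486.8, 163.9, 108.8]]
scene orange 154 [[474.3, 2.7, 92.1], [497.2, 75.8, 133.3]]
scene brass 197 [[452.7, 11.1, 106.6], [512.8, 116.8, 192.8]]
   bar [484.8 112.9 190. ]
scene tip 27 [[475.3, 147.2, 100.1], [488.6, 165.7, 111.8]]
side orange 346 [[470.0, -4.5, 94.2], [494.1, 68.9, 132.2]]
side brass 119 [[453.1, 82.2, 108.5], [511.9, 110.2, 190.1]]
   bar [468.2 108.2 186.5]
```

View pics/chk_wrist.png

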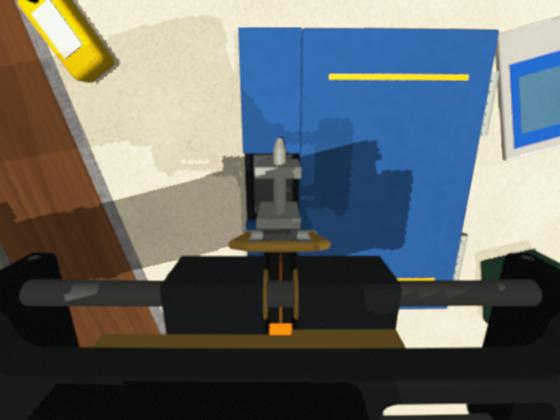

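Fingers at (280,265) sit right behind the upright bar (280,242); the pin is through both plates with the tip at (280,150). Now push the bar over along its arc.

Call:
step_arm([
  [[1.17,0,0.45,0,0,0],[1.1,0,0.61,0,0,0],[1,0,0.76,0,0,0],[0.89,0,0.85,0,0,0],[0.76,0,0.9,0,0,0],[0.5,0,0.3,0,0,0],[0,0,0,0,0,0],[0,0,0,0,0,0]],
])

```text
time: 20.08
tool_pos: [503.3, 28.4, 156.6]
orientation: [-179.9, 0.2, 75.7]
force: [-0.0, -5.7, -3.6]
finger_gap: 0.6
gripper_force: 2.9
```

```bash
python3 chk.py
```

```text
tool [481.5 149.3 156.6] 0.6215304530356044
wrist brass 988 [[455.3, 144.7, 117.8], [508.1, 165.3, 150.9]]
   bar [482.  162.3 149. ]
wrist tip 279 [[476.8, 149.2, 103.8], [486.0, 164.2, 109.2]]
scene orange 112 [[475.7, 3.8, 92.0], [498.0, 75.1, 131.3]]
scene brass 108 [[456.3, 56.5, 103.3], [512.8, 167.3, 150.0]]
   bar [486.4 163.4 147.2]
scene tip 25 [[475.8, 147.1, 101.7], [487.4, 164.7, 113.2]]
side orange 351 [[471.0, -4.1, 93.3], [494.1, 70.2, 131.8]]
side brass 115 [[452.9, 86.5, 107.4], [512.2, 160.2, 148.7]]
   bar [468.4 155.8 144.2]
```

The bar is at ~30° (ring ≈0.77), held only by friction on the finger; back off a little so it can snap.

Call:
step_arm([
  [[-0.4,0,0,0,0,0],[-0.6,0,0,0,0,0],[0,0,0,0,0,0],[0,0,0,0,0,0]],
])

```text
time: 20.57
tool_pos: [501.8, 19.7, 158.4]
orientation: [180.0, -0.0, 75.7]
force: [-0.1, -0.8, -0.3]
finger_gap: 0.7
gripper_force: 0.0
```

```bash
python3 chk.py
```

```text
tool [482.1 140.5 158.4] 0.6948037253408392
wrist orange 41 [[474.8, 69.7, 117.7], [489.3, 71.4, 121.3]]
wrist brass 1506 [[452.7, 70.8, 104.7], [511.4, 175.5, 120.9]]
   bar [482.  161.5 106.8]
wrist tip 313 [[477.7, 147.4, 104.1], [486.7, 175.8, 110.3]]
scene orange 123 [[475.5, 4.0, 91.6], [496.8, 73.9, 130.8]]
scene brass 130 [[454.5, 46.0, 101.0], [511.8, 178.3, 132.3]]
   bar [482.7  61.6 130.7]
scene tip 30 [[473.8, 147.1, 96.3], [488.1, 170.0, 114.9]]
side orange 354 [[471.0, -4.8, 92.0], [494.2, 78.1, 132.0]]
side brass 80 [[453.3, 70.8, 102.2], [512.4, 173.1, 130.1]]
   bar [474.9 130.4 105.1]
```

Snapped shut (bar at v≈173, level with the shank). Withdraw upward and check.

Call:
step_arm([
  [[0,0,-2,0,0,0],[0,0,-3,0,0,0],[0,0,-3,0,0,0],[0,0,-3,0,0,0],[0,0,-2,0,0,0],[0,0,0,0,0,0],[0,0,0,0,0,0]],
])

```text
time: 21.3
tool_pos: [502.2, 20.1, 289.2]
orientation: [179.9, -0.1, 75.8]
force: [-1.4, 0.6, 0.2]
finger_gap: 0.4
gripper_force: 0.0
```

```bash
python3 chk.py; python3 - <<'E'
from m import *
a=np.radians(-14);E=np.array([[np.cos(a),np.sin(a),0],[-np.sin(a),np.cos(a),0],[0,0,1]])
f=grab("wrist");Y=cloud(f)@E.T;H=hsv(f["img"]);h,s,v=[H[...,k] for k in range(3)]
m=(h>14)&(h<35)&(s>90)&(v>50)&(abs(Y[...,0]-481)<40)&(Y[...,2]<125)&(Y[...,2]>90)
P=Y[m]
for lo in range(80,185,15):
    q=P[(P[:,1]>=lo)&(P[:,1]<lo+15)]
    if len(q)>5: print(lo,np.percentile(q[:,2],[10,50,90]).round(1),len(q))
L=Y[(h>98)&(h<128)&(s>110)&(abs(Y[...,2]-90)<12)&(Y[...,0]>490)&(Y[...,0]<640)]
A=np.c_[L[:,0],L[:,1],np.ones(len(L))];print("lid slope",np.linalg.lstsq(A,L[:,2],rcond=None)[0].round(4))
E
```

```text
tool [482.4 141.  289.2] 0.35920703222256617
wrist brass 856 [[452.7, 87.0, 104.4], [511.3, 175.4, 108.6]]
   bar [479.8 143.4 106.8]
wrist tip 114 [[477.3, 147.5, 104.3], [486.4, 163.2, 110.3]]
scene orange 149 [[475.8, 2.6, 92.5], [496.2, 74.5, 131.5]]
scene brass 189 [[454.3, 9.8, 100.2], [512.4, 178.3, 133.3]]
   bar [484.6  38.1 130.7]
scene tip 27 [[477.1, 147.4, 93.9], [487.4, 163.6, 111.6]]
side orange 353 [[470.9, -5.4, 92.4], [494.2, 70.6, 131.6]]
side brass 83 [[453.0, 77.7, 102.8], [512.0, 173.4, 112.5]]
   bar [478.5 135.4 105.1]
80 [105.9 106.6 107.7] 60
95 [105.4 106.7 107.8] 110
110 [105.5 106.6 107.8] 122
125 [105.1 106.6 107.7] 133
140 [105.3 106.8 107.8] 127
155 [105.6 107.  107.8] 145
170 [105.5 106.9 108. ] 188
lid slope [1.00000e-04 6.00000e-04 8.93851e+01]
```

The ring is level, the lid is flat, and the pin's tip is at v≈164 mm, as expected when home. Handing in.

```bash
python3 -c "
from h import *
print(order.job_done())"
```

```text
the job is handed in; nothing more can be done
None
```

I shut the lid, pushed the pin home through both plates, snapped the ring closed and withdrew the arm clear, then handed the job in at about 22 s. My final camera measurements agree with this, but the hand-in returned no verdict.

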